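# Open the bypass door of the vegetable bin and put the potato away

## Robot

A 6-joint arm with a two-finger parallel gripper is mounted at the origin on a cart in front of the work surface, level with it; the furniture and walls round the work are solid. World frame = base frame: x ahead of the robot, y to its left, z up, the work surface at z = 0. Lengths are in m, angles in degrees, forces in N, time in s.
With the tool pointing down it reaches from about 0.25 to 0.725 m from the base axis. Payload 4 kg.
Tool frame: the origin (TCP) lies at the very end of the fingers, on their centre line; the grasp point (between the pads) lies 19 mm behind it (bot.tcp_to_grasp is the distance from the TCP to the grasp point, in m); z points along the fingers, y is the direction in which the jaws open and shut (so a half turn about z gives the same grasp; the last joint's range is limited). The gripper opens to 85 mm and grips with 20 to 120 N. Pads are 22 mm wide; open, the fingers measure 114 mm over their backs; the gripper's body (76 mm by 85 mm) begins 54 mm behind the grasp point. The pads swing forward as they close: fully open they stand 13 mm farther back than shut.
Start: joints at [72.88, 13.785, 0.286, 76.501, 0, 90], TCP at [0.147, 0.478, 0.231] pointing down, gripper open.
Joint ranges: [-155.79, 155.79], [-60.16, 107.12], [-62.33, 73.08], [-114, 123.19], [-81.49, 82.49], [-180, 180]. Speed limits (degrees/s): [159.86, 159.86, 180, 180, 180, 180].

## Interface

Orientations are given as a 3x3 rotation matrix whose columns are the frame's x, y, z axes.
In Python, from rig import bot gives the robot as it stands. The module is installed in compiled form; this text tells all that it offers.
- The arm moves only by the tool send_rows, never from a script. Its argument "rows" is a list that holds one entry, the list of rows, each a list of 7 numbers: the shift along the tool's x, y, z in mm, then the turn, a rotation vector about the tool's x, y, z in rad, then the finger opening in mm, from 0 to 85.4. A call has 1 to 12 rows; each row shifts and turns the commanded pose from where the row before left it, along the tool's axes as they then stand; what a row does not reach is not made up. A row lasts 1/8 s, in which the tool goes at most 62.5 mm and 10.7 degrees, less where a joint would pass 70% of its speed; a pose out of reach is approached as far as the arm can. A call is refused whole if a number of a shift passes 62.5 or a number of a turn 0.188, either way. A call with a gripper value outside its range is refused whole. The fingers move at their own pace and stop on an object; "force" is the grip in N (left out, the last holds). Time passes only in rows, so rows that do not move let the fingers close. It gives the time, the measured TCP pose, the force and the opening at its end, in the units of the state.
- bot.get_state(): the state, without advancing time (a new reading comes with each control period).
- bot.camera(name): name is "scene" or "top"; returns the picture (400x640x3 uint8, blue, green, red); there is no depth.
- bot.camera_info(name): a dict with "camera_matrix" (3x3 intrinsics, pixels), "extrinsics" (4x4, takes a point from camera to world coordinates). Camera axes: x right, y down, z forward; pixel columns grow to the right and rows downward; lengths in m; the calibration is good to about 2 mm. A picture is of the moment at which its call begins. camera_info takes no time and is no camera call.
- bot.close_job(): hands the job in, once; it reports no verdict.
The state is a dict: "time_s": time; "joint_positions": joint angles; "joint_vel": joint speeds; "joint_efforts": joint torques, N m; "ee_pos": TCP position; "tool_rot": TCP orientation; "ft_force": force on the tool from outside, world axes, zero at the start; "moment": the same for the moment, N m; "width": opening from 0.0 (shut) to 1.0 (fully open).
Only numpy, scipy, OpenCV 4.12 (cv2) and the standard library are available. Lean on these libraries where they do the work, as an engineer would, in place of code of your own. Each camera call takes 0.05 s, during which the arm holds its last target.

## Task

Put the potato from the chopping board away in the left bay of the slant-front vegetable bin: slide the left-hand door all the way behind the right-hand door, which stays shut, and leave it open for the next potatoes. Then lower the potato right down onto the floor of the left bay before letting go of it (do not drop it in), and leave the peeler on the board where it lies.

Things in the scene. Friction and masses are not known exactly. Their poses are not given: they have to be found in the camera images.
- bin: Steel slant-front vegetable bin, 390 wide x 250 deep. Origin on table under its centre; x to its back, y left, z up. Door plane rises at 26.6 deg from front (105 high) to back (230). Walls 3; thin partition at y=0 parts left and right bay. Bay floor is 40 above the table. In the left bay a fixed potato (x 45 to 115, y 20 to 90, 39 tall); onions in the right bay. All mm.
- rear_door (a joint): Travel (m) of the left-hand door, in the rear (lower) groove of the track: 0 shut, 0.150 end stop, fully behind the right-hand door; may start ajar. Moves level to -y of the bin. Clear panel in aluminium frame, 200 mm wide, 0.6 kg; 2 N friction holds it where left. Fully open, the left bay is clear from y = 40 to 192 mm of the bin's frame.
- rear_door_pull (a point): Middle of the left-hand door's bow pull: round black bar 12 mm thick, 110 long, running up the slope near the door's left edge, 35 off its face. Axes: x up the slope, y left, z out of the door. The right-hand door's face lies 25 mm under the bar's line, square to the slope: keep fingertips above that as the door goes behind. At the end stop the bar is 12 mm clear of that door's edge.
- front_door (a joint): Travel of the right-hand door, which runs in the upper, front groove: 0 shut (as it starts), grows to 0.150 m as it slides to the left over the other. Same friction; it must stay shut.
- left_bay (a point): Point on the left bay's floor, 40 mm above the table, in the middle of the free room in front of the stored potato (25 mm in front of the bin's centre and 116 mm to its left). Axes as the bin's.
- potato_center (a point): Centre of the loose potato on the board: 78 mm long along its y, 56 mm wide along its x, 48 mm high, about 0.13 kg; the point is half-way up, 24 mm above what it lies on. The board is 11 mm thick. Grasp it across its width.
- peeler: Loose vegetable peeler lying on the right half of the board, 170 x 25 x 18 mm, long along its x. Leave it alone.
Things that resemble listed ones, but are neither listed nor needed, are in the scene too. Leave any purple look-alike of the part that bears potato_center alone.

How it is judged (in metres and radians):
On the way, in this order (a step that is already met when the one before it is completed fails the run):
1. the left-hand door is slid fully behind the right-hand door, which stays shut (value of joint rear_door above 0.138 m and value of joint front_door below 0.012 m), for 0.2 s.
2. the potato, still held, is lowered to within 20 mm of the left bay's floor (y of potato_center in the frame of bin between 0.03 and 0.18 m and x of potato_center in the frame of bin between -0.115 and 0.115 m and z of potato_center in the frame of left_bay below 0.044 m and contact force between the fingers and potato above 1 N), for 0.05 s.
At the end, for the whole second after the job is handed in: The left-hand door stands within 12 mm of its end stop behind the right-hand door, the right-hand door is shut to within 12 mm, and the potato lies at rest on the floor of the left bay, released (all of step 1 and y of potato_center in the frame of bin between 0 and 0.192 m and x of potato_center in the frame of bin between -0.122 and 0.122 m and z of potato_center in the frame of left_bay between 0.01 and 0.05 m and linear speed of potato below 0.03 m/s); the robot touches nothing.
It fails at once if the peeler is pushed more than 30 mm from where it lay (distance of peeler from where it was at the start of the episode above 0.03 m).
It also fails if it takes over 61 s, if anything falls off the work surface, if the arm or the gripper's body presses on something with over 40 N, if the wrist force passes 120 N, or if a joint passes its speed limit or range.

## Working session

There is one attempt and no reset: what is moved stays moved. The work goes in short steps, Python scripts to look and compute and a tool call to move; the robot and the scene stay as the last step left them, time stands still between calls to the robot, and variables do not carry over. Pictures are saved under pics/ and viewed, and the job is handed in when it is done.

Besides the shell and the picture viewer there is one more tool, called after "Request:" as name(argument=value, ...) on one line, values as JSON. send_rows: Moves the arm, as the interface text tells. Its arguments: {"type":"object","properties":{"rows":{"type":"array"},"force":{"type":"number"}},"required":["rows"]}

```bash
mkdir -p pics; python3 - <<'E'
from rig import bot
import cv2,numpy as np
for n in("scene","top"):
    cv2.imwrite(f"pics/{n}0.png",bot.camera(n)); i=bot.camera_info(n); print(n,np.round(i["camera_matrix"],1).tolist(),np.round(i["extrinsics"],4).tolist())
s=bot.get_state();print(s["time_s"],s["ee_pos"],np.round(s["tool_rot"],3).tolist(),s["width"])
E
```

```text
scene [[413.5, 0.0, 321.8], [0.0, 413.5, 198.8], [0.0, 0.0, 1.0]] [[0.6189, -0.4019, 0.6748, -0.5253], [-0.7852, -0.2949, 0.5445, -0.8879], [-0.0199, -0.8669, -0.4981, 0.8269], [0.0, 0.0, 0.0, 1.0]]
top [[418.6, 0.0, 310.1], [0.0, 418.6, 202.7], [0.0, 0.0, 1.0]] [[-0.0256, -0.9923, 0.1209, 0.2594], [-0.9994, 0.0284, 0.0211, -0.142], [-0.0244, -0.1202, -0.9924, 1.6348], [0.0, 0.0, 0.0, 1.0]]
0.1 [0.14703831 0.47731109 0.23052479] [[-0.956, 0.294, -0.001], [0.294, 0.956, -0.002], [-0.0, -0.002, -1.0]] 1.0013917652264452
```

View pics/scene0.png

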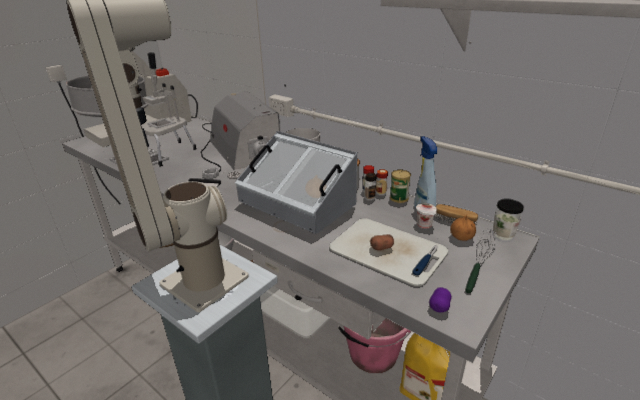

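View pics/top0.png

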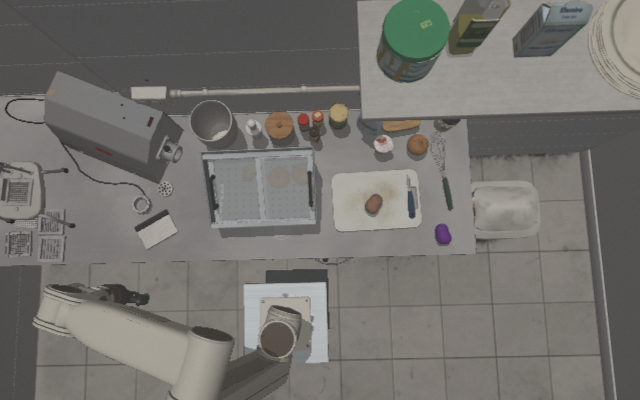

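```bash
python3 - <<'E'
import cv2
a=cv2.imread("pics/top0.png")[135:245,190:330]; cv2.imwrite("pics/c1.png",cv2.resize(a,None,fx=5,fy=5,interpolation=cv2.INTER_CUBIC))
a=cv2.imread("pics/top0.png")[160:240,325:425]; cv2.imwrite("pics/c2.png",cv2.resize(a,None,fx=7,fy=7,interpolation=cv2.INTER_CUBIC))
a=cv2.imread("pics/scene0.png")[120:245,225:375]; cv2.imwrite("pics/c3.png",cv2.resize(a,None,fx=4.8,fy=4.8,interpolation=cv2.INTER_CUBIC))
E
```

```text
(no output)
```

View pics/c1.png

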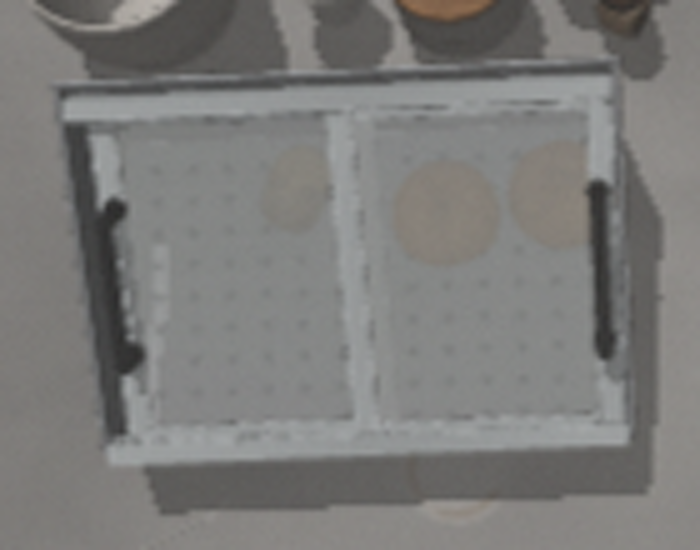

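View pics/c2.png

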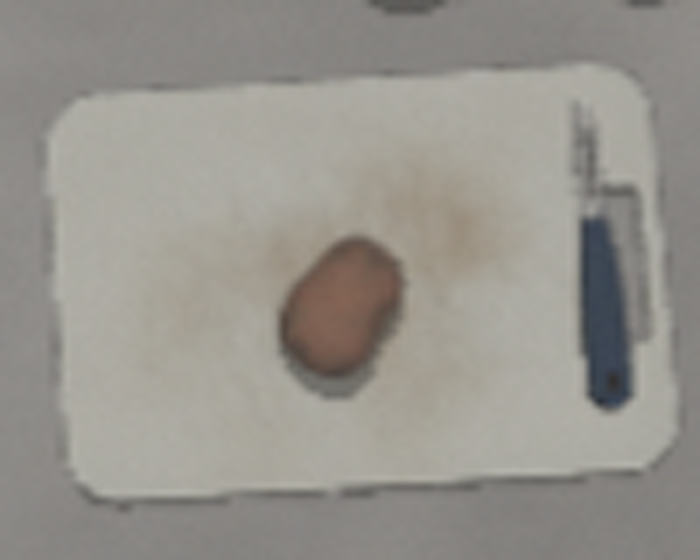

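View pics/c3.png

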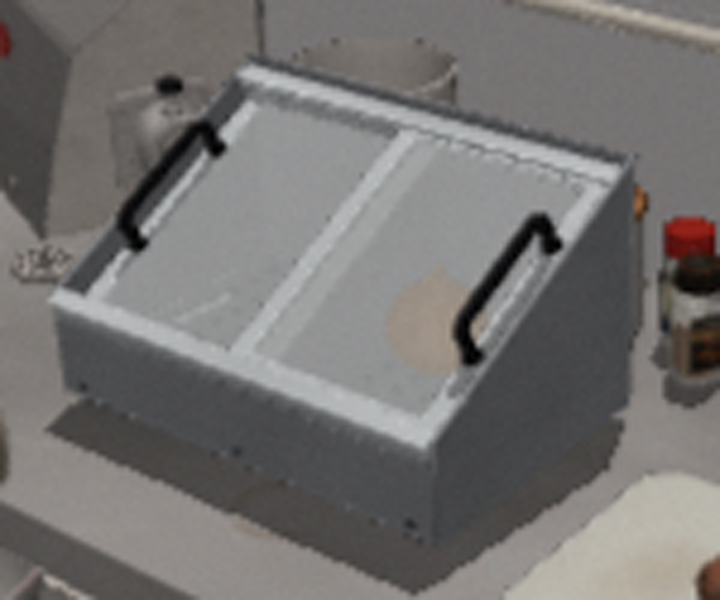

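```bash
cat > h.py <<'E'
from rig import bot
import numpy as np
from scipy.optimize import least_squares
C={n:bot.camera_info(n) for n in("scene","top")}
def proj(n,P):
    E=np.array(C[n]["extrinsics"]);p=(np.atleast_2d(P)-E[:3,3])@E[:3,:3]
    q=p@np.array(C[n]["camera_matrix"]).T; return q[:,:2]/q[:,2:]
def ray(n,u,z):
    E=np.array(C[n]["extrinsics"]);K=np.array(C[n]["camera_matrix"])
    d=E[:3,:3]@np.linalg.solve(K,[u[0],u[1],1]); t=(z-E[2,3])/d[2]; return E[:3,3]+t*d
def binT(p):
    c,s=np.cos(p[2]),np.sin(p[2]);T=np.eye(4);T[:2,:2]=[[c,-s],[s,c]];T[:2,3]=p[:2];return T
E
python3 - <<'E'
from h import *
obs=[("top",(201.4,153),(.125,.195,.23)),("top",(312.6,148),(.125,-.195,.23)),("top",(211.6,228),(-.125,.195,.105)),("top",(316,223),(-.125,-.195,.105)),
("scene",(276.7,132.5),(.125,.195,.23)),("scene",(235.4,181.9),(-.125,.195,.105)),("scene",(315,212.7),(-.125,-.195,.105)),("scene",(357.3,152.7),(.125,-.195,.23)),("scene",(315.6,232.5),(-.125,-.195,0)),("scene",(239.6,200.8),(-.125,.195,0))]
def f(p):
    T=binT(p);r=[]
    for n,u,b in obs: r+=list(proj(n,T[:3,:3]@np.array(b)+T[:3,3])[0]-u)
    return np.array(r)
s=least_squares(f,[.5,.15,0],loss="soft_l1");print(s.x,np.degrees(s.x[2]));print(np.round(f(s.x).reshape(-1,2),1).tolist())
def tri(us):
    g=lambda X:np.concatenate([proj(n,X)[0]-u for n,u in us])
    r=least_squares(g,[.5,.3,.2]);return r.x,r.fun
T=binT(s.x)
sp=lambda x,y:(225+x/4.8,120+y/4.8); tp=lambda x,y:(190+x/5,135+y/5)
for nm,a,b in(("up",sp(205,127),tp(107,210)),("lo",sp(125,220),tp(122,360)),("Rup",sp(540,217),tp(597,187)),("Rlo",sp(460,328),tp(605,355))):
    X,r=tri([("scene",a),("top",b)]);print(nm,X.round(4),np.round(r,1),((X-T[:3,3])@T[:3,:3]).round(4))
# potato
import cv2
for n,box in(("top",(355,185,395,225)),("scene",(360,225,405,258))):
    im=cv2.imread(f"pics/{n}0.png");x0,y0,x1,y1=box
    h=cv2.cvtColor(im,cv2.COLOR_BGR2HSV)[y0:y1,x0:x1]
    m=((h[...,1]>75)&((h[...,0]<20)|(h[...,0]>170))).astype(np.uint8)
    nn,l,st,ce=cv2.connectedComponentsWithStats(m);k=1+np.argmax(st[1:,4]);ys,xs=np.where(l==k)
    c=ce[k]+[x0,y0];w,v=np.linalg.eigh(np.cov(np.c_[xs,ys].T));print(n,st[k],c,ray(n,c,.035).round(4),v[:,1],np.sqrt(w)*4)
    d=v[:,1]*5;a=ray(n,c-d,.035)-ray(n,c+d,.035);print("long axis deg",np.degrees(np.arctan2(a[1],a[0])))
    cs=[tuple(p+np.array([x0,y0])) for p in cv2.findContours((l==k).astype(np.uint8),0,1)[0][0][:,0]]
E
```

```text
[0.49267571 0.06293138 0.01552001] 0.889230984904535
[[-0.3, -0.1], [1.3, -0.4], [-0.2, -0.6], [1.3, -0.1], [0.1, -1.9], [-0.6, -1.2], [-0.2, -0.9], [-0.4, -0.3], [0.1, 5.2], [-1.5, 3.5]]
up [0.5348 0.2345 0.1935] [ 0.5 -0.  -0.3  0.3] [0.0448 0.1709 0.1935]
lo [0.435  0.2344 0.1469] [-0.  0.  0. -0.] [-0.055   0.1723  0.1469]
Rup [ 0.5373 -0.1092  0.2057] [ 1.  -0.1 -0.7  0.6] [ 0.042  -0.1728  0.2057]
Rlo [ 0.4277 -0.1144  0.1625] [-0.3  0.   0.3 -0.2] [-0.0677 -0.1763  0.1625]
top [ 12  10  15  16 153] [373.26797386 203.28104575] [ 0.4451 -0.3501  0.035 ] [-0.59114956  0.80656196] [12.28201575 16.51752802]
long axis deg -38.153481347851155
scene [ 10  10  24  16 294] [381.75510204 242.02380952] [ 0.442  -0.3528  0.035 ] [-0.99085181  0.13495441] [15.56415007 24.3379281 ]
long axis deg -40.53756413355642
```

```bash
cat >> h.py <<'E'
from scipy.spatial.transform import Rotation as R
def plan(pos,rot,n=None):
    s=bot.get_state();R0=np.array(s["tool_rot"]);p0=np.array(s["ee_pos"])
    rv=R.from_matrix(R0.T@rot).as_rotvec()
    print("t",s["time_s"],"pos",p0.round(4),"F",np.round(s["ft_force"],1),"w",s["width"])
    print("turn",rv.round(4),"rows>=",np.linalg.norm(np.degrees(rv))/10.7,"| shift after turn mm",(1000*rot.T@(pos-p0)).round(1),"| shift in cur axes",(1000*R0.T@(pos-p0)).round(1))
def frame(y,z):
    y=np.array(y,float);z=np.array(z,float);z/=np.linalg.norm(z);y-=z*(y@z);y/=np.linalg.norm(y);return np.c_[np.cross(y,z),y,z]
E
python3 - <<'E'
from h import *
obs=[("top",(201.4,153),(.125,.195,.23)),("top",(312.6,148),(.125,-.195,.23)),("top",(211.6,228),(-.125,.195,.105)),("top",(316,223),(-.125,-.195,.105)),
("scene",(276.7,132.5),(.125,.195,.23)),("scene",(235.4,181.9),(-.125,.195,.105)),("scene",(315,212.7),(-.125,-.195,.105)),("scene",(357.3,152.7),(.125,-.195,.23))]
def f(p,w=1):
    T=binT(p);r=[]
    for n,u,b in obs: r+=list(proj(n,T[:3,:3]@np.array(b)+T[:3,3]+[0,0,p[3]])[0]-u)
    return np.array(r+[0])
s=least_squares(f,[.5,.15,0,0]);print(s.x);print(np.round(f(s.x)[:-1].reshape(-1,2),1).tolist())
s=least_squares(lambda p:f([*p,0]),[.5,.15,0]);print(s.x)
p=s.x;T=binT(p)
# bar predicted for perp offsets
for d in (.005,.01):
  for side,y in((1,.176),(-1,-.176)):
    dd=d if side==1 else d+.01
    n=np.array([-.4478,0,.8942]);u=np.array([.8942,0,.4478]);c=np.array([0,y,.1675])+n*dd
    for e in(-.055,.055): 
        X=T[:3,:3]@(c+u*e)+T[:3,3]; print(d,side,e,"scene crop",((proj("scene",X)[0]-[225,120])*4.8).round(),"top crop",((proj("top",X)[0]-[190,135])*5).round())
rot=T[:3,:3]@frame([0,1,0],[.4478,0,-.8942])
plan(np.array([.467,.235,.216]),rot)
E
```

```text
[ 0.49366553  0.06478315  0.01829042 -0.00569405]
[[-0.4, 0.1], [0.7, -0.4], [-0.2, -0.6], [0.9, -0.4], [-0.1, -0.8], [-0.6, -0.0], [-0.2, 0.3], [-0.7, 0.8]]
[0.49157727 0.0629149  0.0176471 ]
0.005 1 -0.055 scene crop [124. 217.] top crop [117. 357.]
0.005 1 0.055 scene crop [203. 122.] top crop [ 97. 210.]
0.005 -1 -0.055 scene crop [468. 330.] top crop [606. 339.]
0.005 -1 0.055 scene crop [548. 218.] top crop [598. 190.]
0.01 1 -0.055 scene crop [121. 213.] top crop [115. 360.]
0.01 1 0.055 scene crop [201. 118.] top crop [ 95. 212.]
0.01 -1 -0.055 scene crop [466. 325.] top crop [606. 342.]
0.01 -1 0.055 scene crop [546. 213.] top crop [598. 192.]
t 0.1 pos [0.147  0.4773 0.2305] F [ 0.4  0.2 -0.4] w 1.0013917652264452
turn [-0.0752 -0.4606 -0.3103] rows>= 3.0012635348292545 | shift after turn mm [-275.7 -247.9  154.3] | shift in cur axes [-377.1 -137.4   14.8]
```

Request:
send_rows(rows=[[[0, 0, 0, -0.019, -0.115, -0.0776, 0], [0, 0, 0, -0.019, -0.115, -0.0776, 0], [0, 0, 0, -0.019, -0.115, -0.0776, 0], [0, 0, 0, -0.019, -0.115, -0.0776, 0], [-35, -31, 19, 0, 0, 0, 0], [-35, -31, 19, 0, 0, 0, 0], [-35, -31, 19, 0, 0, 0, 0], [-35, -31, 19, 0, 0, 0, 0], [-35, -31, 19, 0, 0, 0, 0], [-35, -31, 19, 0, 0, 0, 0], [-35, -31, 19, 0, 0, 0, 0], [-31, -31, 19, 0, 0, 0, 0]]], force=30)

```text
time_s: 1.6
ee_pos: [0.4675, 0.2342, 0.2182]
tool_rot: [[-0.894, -0.018, 0.448], [-0.015, 1.0, 0.01], [-0.448, 0.003, -0.894]]
ft_force: [0.4, 0.2, -0.6]
width: 0.001
```

```bash
python3 - <<'E'
from h import *
import cv2
T=binT([.492,.063,.0175]);rot=T[:3,:3]@frame([0,1,0],[.4478,0,-.8942])
plan(np.array([.467,.235,.216]),rot)
s=bot.get_state();print(((np.array(s["ee_pos"])-T[:3,3])@T[:3,:3]).round(4))
a=bot.camera("scene")[100:240,200:380];cv2.imwrite("pics/s1.png",cv2.resize(a,None,fx=4,fy=4,interpolation=2))
a=bot.camera("top")[130:250,180:330];cv2.imwrite("pics/t1.png",cv2.resize(a,None,fx=5,fy=5,interpolation=2))
E
```

```text
t 1.6 pos [0.4675 0.2342 0.2182] F [ 0.4  0.2 -0.6] w 0.0014908387508106077
turn [ 0.0025  0.0001 -0.001 ] rows>= 0.01459380720684289 | shift after turn mm [1.4 0.8 1.8] | shift in cur axes [1.4 0.8 1.8]
[-0.0215  0.1716  0.2182]
```

View pics/s1.png

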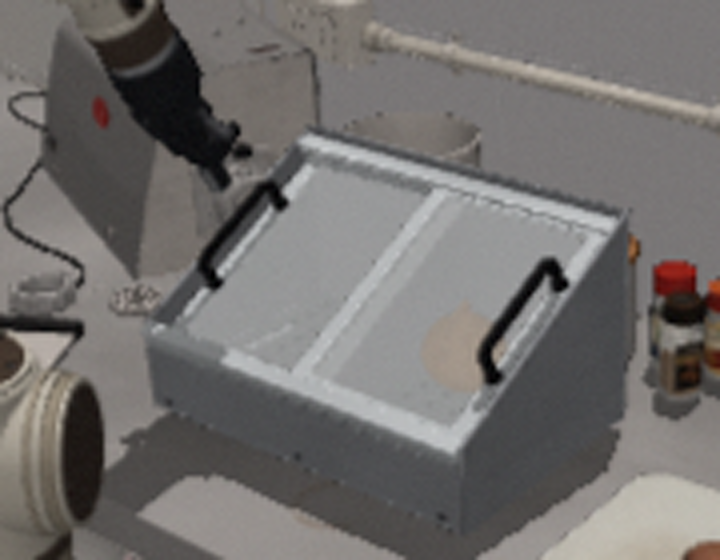

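View pics/t1.png

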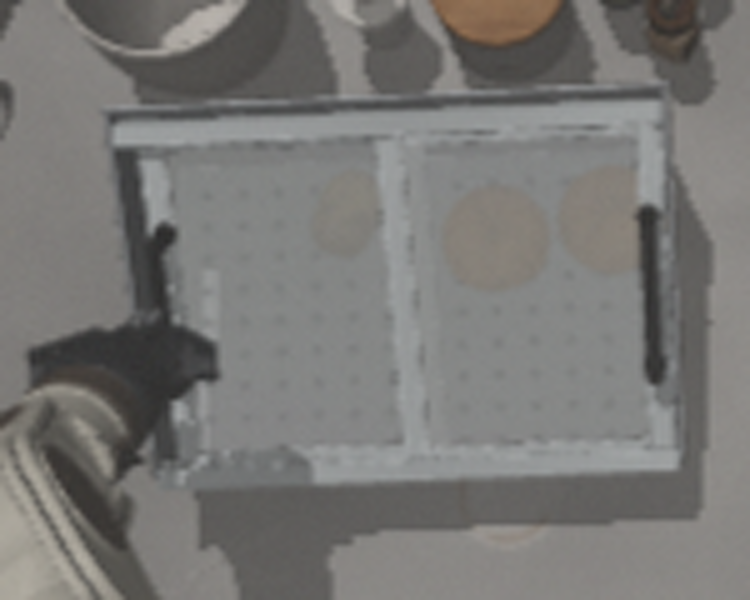

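Request:
send_rows(rows=[[[0, 0, 20, 0, 0, 0, 0], [0, 0, 16, 0, 0, 0, 0], [0, 0, 1, 0, 0, 0, 0], [0, 0, 1, 0, 0, 0, 0]]])

```text
time_s: 2.2
ee_pos: [0.4803, 0.2394, 0.1898]
tool_rot: [[-0.894, -0.025, 0.448], [-0.018, 1.0, 0.019], [-0.448, 0.009, -0.894]]
ft_force: [-43.2, -2.2, 48.7]
width: -0.001
```

Request:
send_rows(rows=[[[0, 0, 1, 0, 0, 0, 0], [0, 0, 1, 0, 0, 0, 0], [0, 0, 0, 0, 0, 0, 0]]])

```text
time_s: 2.58
ee_pos: [0.4804, 0.2405, 0.1898]
tool_rot: [[-0.893, -0.027, 0.449], [-0.019, 1.0, 0.023], [-0.449, 0.012, -0.893]]
ft_force: [-49.0, -3.1, 55.6]
width: 0.003
```

Request:
send_rows(rows=[[[0, 0, 1, 0, 0, 0, 0], [0, 0, 1, 0, 0, 0, 0], [0, 0, 0, 0, 0, 0, 0]]])

```text
time_s: 2.95
ee_pos: [0.4806, 0.2417, 0.1896]
tool_rot: [[-0.893, -0.029, 0.449], [-0.02, 0.999, 0.026], [-0.449, 0.014, -0.893]]
ft_force: [-60.5, -2.6, 67.2]
width: 0.002
```

Request:
send_rows(rows=[[[0, 0, -12, 0, 0, 0, 0], [0, 0, 0, 0, 0, 0, 0]]])

```text
time_s: 3.2
ee_pos: [0.4794, 0.2369, 0.1928]
tool_rot: [[-0.893, -0.02, 0.449], [-0.016, 1.0, 0.012], [-0.449, 0.004, -0.893]]
ft_force: [0.7, -0.2, -0.2]
width: -0.006
```

```bash
python3 - <<'E'
from h import *
import cv2
s=bot.get_state();print(s["ee_pos"],s["ft_force"],s["moment"],s["tool_rot"])
print(proj("scene",s["ee_pos"]), (proj("scene",s["ee_pos"])-[200,100])*4,(proj("top",s["ee_pos"])-[180,130])*5, (proj("scene",[.4675,.2342,.2182])-[200,100])*4)
a=bot.camera("scene")[100:200,220:340];cv2.imwrite("pics/s2.png",cv2.resize(a,None,fx=6,fy=6,interpolation=2))
a=bot.camera("top")[130:250,180:330];cv2.imwrite("pics/t2.png",cv2.resize(a,None,fx=5,fy=5,interpolation=2))
E
```

```text
[0.47944848 0.23694976 0.19278651] [ 0.7261118  -0.21827053 -0.21646302] [-2.91142822e-04  4.99008978e-01 -1.90314410e-02] [[-0.89314223 -0.01968021  0.44934357]
 [-0.01584696  0.99979889  0.01229053]
 [-0.44949508  0.00385646 -0.89327448]]
[[257.72099602 150.96706132]] [[230.88398409 203.86824527]] [[152.03391042 314.72771555]] [[221.29763802 184.04469795]]
```

View pics/s2.png

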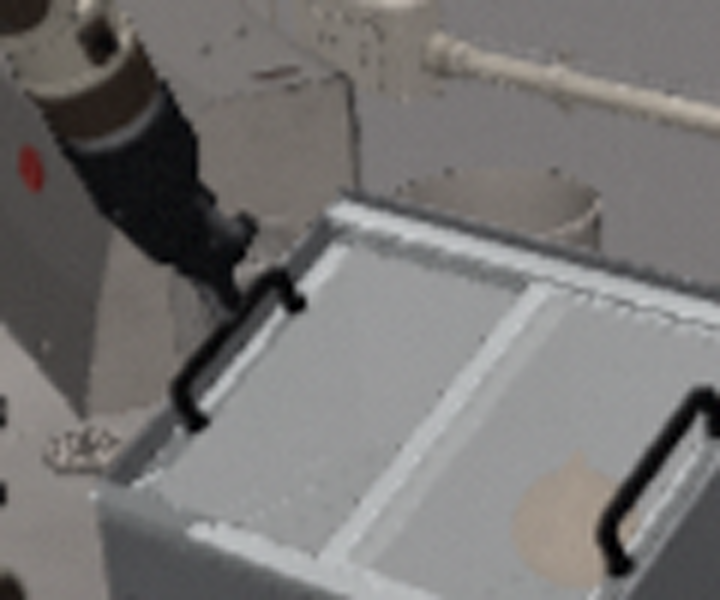

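View pics/t2.png

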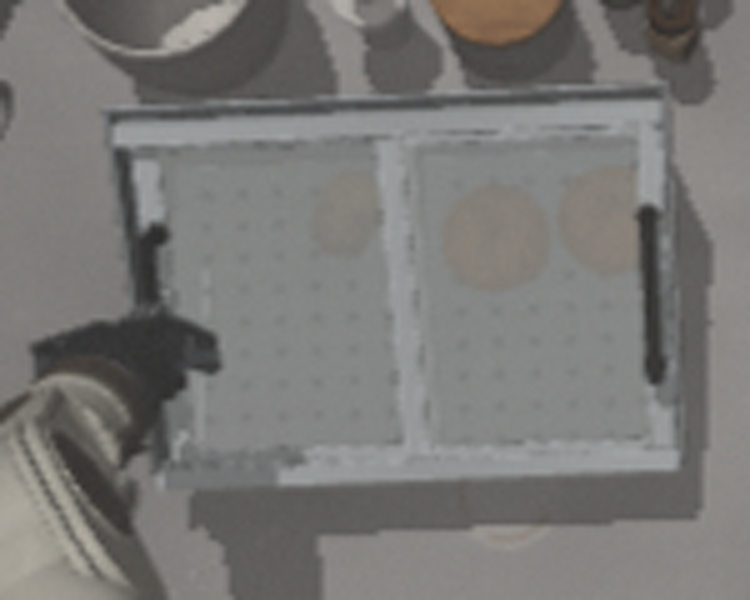

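```bash
python3 - <<'E'
from h import *
T=binT([.492,.063,.0175])
def tri(a,b):
    r=least_squares(lambda X:np.r_[proj("scene",X)[0]-a,proj("top",X)[0]-b],[.5,.3,.2]);X=r.x;B=(X-T[:3,3])@T[:3,:3]
    print(X.round(4),"bin",B.round(4),"perp",((B[2]-.1675-.5*B[0])*.894).round(4),r.fun.round(1))
S=lambda x,y:(220+x/6,100+y/6); P=lambda x,y:(180+x/5,130+y/5)
tri(S(274,276),P(150,233)); tri(S(274,272),P(146,233));tri(S(274,276),P(142,233))
# foot upper
tri(S(297,300),P(157,232))
for d,y in((.005,.176),(.012,.176),(.019,.176),(.019,.181)):
    n=np.array([-.4478,0,.8942]);u=np.array([.8942,0,.4478]);c=np.array([0,y,.1675])+n*d
    for e in(-.055,.055): 
        X=T[:3,:3]@(c+u*e)+T[:3,3]; print(d,y,e,"scene",((proj("scene",X)[0]-[220,100])*6).round(),"top",((proj("top",X)[0]-[180,130])*5).round())
E
```

```text
[0.5344 0.241  0.1941] bin [0.0456 0.1773 0.1941] perp 0.0034 [ 1.3 -0.1 -0.8  0.8]
[0.5347 0.2426 0.1964] bin [0.0459 0.1788 0.1964] perp 0.0053 [ 1.  -0.  -0.6  0.7]
[0.5362 0.246  0.1922] bin [0.0474 0.1822 0.1922] perp 0.0009 [ 0.8 -0.  -0.5  0.5]
[0.5421 0.2379 0.1748] bin [0.0532 0.174  0.1748] perp -0.0173 [-0.2  0.   0.1 -0.1]
0.005 0.176 -0.055 scene [185. 392.] top [167. 382.]
0.005 0.176 0.055 scene [284. 272.] top [147. 235.]
0.012 0.176 -0.055 scene [180. 384.] top [165. 385.]
0.012 0.176 0.055 scene [280. 265.] top [145. 237.]
0.019 0.176 -0.055 scene [176. 377.] top [162. 388.]
0.019 0.176 0.055 scene [276. 257.] top [142. 240.]
0.019 0.181 -0.055 scene [170. 375.] top [155. 389.]
0.019 0.181 0.055 scene [271. 256.] top [135. 240.]
```

Request:
send_rows(rows=[[[0, 0, -8, 0, 0, 0, 0], [0, 17, 0, 0, 0, 0, 0], [0, 17, 0, 0, 0, 0, 0], [0, 0, 8, 0, 0, 0, 0], [0, 0, 5, 0, 0, 0, 0], [0, 0, 0, 0, 0, 0, 0]]])

```text
time_s: 4.05
ee_pos: [0.4811, 0.2692, 0.1859]
tool_rot: [[-0.895, -0.017, 0.446], [-0.015, 1.0, 0.009], [-0.446, 0.001, -0.895]]
ft_force: [-0.6, -0.4, 0.3]
width: 0.001
```

Request:
send_rows(rows=[[[0, 0, 2, 0, 0, 0, 0], [0, 0, 1, 0, 0, 0, 0], [0, 0, 0, 0, 0, 0, 0]]])

```text
time_s: 4.42
ee_pos: [0.4829, 0.2698, 0.1846]
tool_rot: [[-0.894, -0.018, 0.448], [-0.015, 1.0, 0.01], [-0.448, 0.003, -0.894]]
ft_force: [0.8, 0.4, 0.2]
width: -0.001
```

Request:
send_rows(rows=[[[0, 0, 2, 0, 0, 0, 0], [0, 0, 1, 0, 0, 0, 0], [0, 0, 0, 0, 0, 0, 0]]])

```text
time_s: 4.8
ee_pos: [0.4841, 0.2699, 0.1816]
tool_rot: [[-0.894, -0.018, 0.447], [-0.015, 1.0, 0.01], [-0.448, 0.002, -0.894]]
ft_force: [-0.1, -0.4, -0.3]
width: -0.0
```

Request:
send_rows(rows=[[[0, -8, 0, 0, 0, 0, 0], [0, -8, 0, 0, 0, 0, 0], [0, -8, 0, 0, 0, 0, 0], [0, -8, 0, 0, 0, 0, 0], [0, -8, 0, 0, 0, 0, 0], [0, 0, 0, 0, 0, 0, 0]]])

```text
time_s: 5.55
ee_pos: [0.4849, 0.2286, 0.1817]
tool_rot: [[-0.894, -0.016, 0.448], [-0.014, 1.0, 0.008], [-0.448, 0.001, -0.894]]
ft_force: [0.1, 0.1, -0.2]
width: -0.003
```

```bash
python3 - <<'E'
from h import *
import cv2
s=bot.get_state();print(s["ee_pos"],s["ft_force"])
a=bot.camera("scene")[100:200,220:340];cv2.imwrite("pics/s3.png",cv2.resize(a,None,fx=6,fy=6,interpolation=2))
E
```

```text
[0.48491236 0.22862252 0.18167779] [ 0.12822219  0.11163434 -0.17070024]
```

View pics/s3.png

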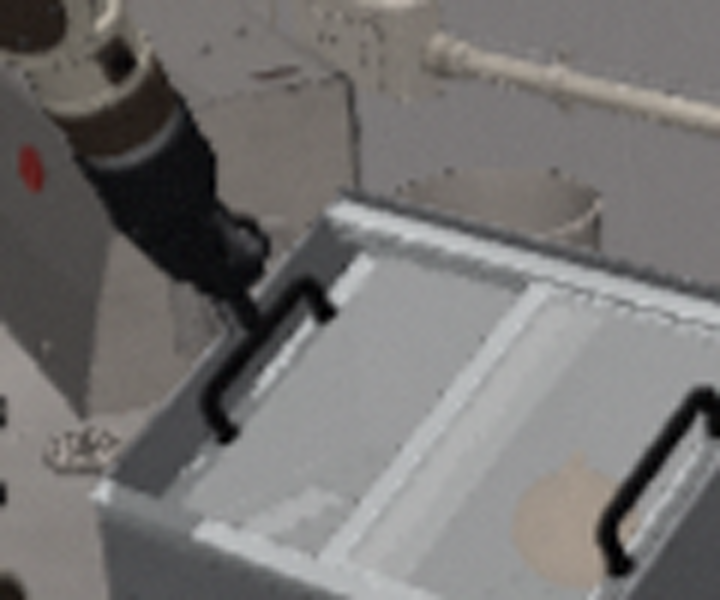

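Request:
send_rows(rows=[[[0, 0, 4, 0, 0, 0, 0], [0, -10, 0, 0, 0, 0, 0], [0, -12, 0, 0, 0, 0, 0], [0, -12, 0, 0, 0, 0, 0], [0, -12, 0, 0, 0, 0, 0], [0, -12, 0, 0, 0, 0, 0], [0, -12, 0, 0, 0, 0, 0], [0, -12, 0, 0, 0, 0, 0], [0, -10, 0, 0, 0, 0, 0], [0, -8, 0, 0, 0, 0, 0], [0, 0, 0, 0, 0, 0, 0]]])

```text
time_s: 6.98
ee_pos: [0.4879, 0.1287, 0.1772]
tool_rot: [[-0.895, -0.016, 0.446], [-0.014, 1.0, 0.008], [-0.447, 0.001, -0.895]]
ft_force: [0.4, 0.3, -0.6]
width: 0.001
```

```bash
python3 - <<'E'
from h import *
import cv2
s=bot.get_state();print(s["ee_pos"],s["ft_force"])
a=bot.camera("scene")[100:220,220:370];cv2.imwrite("pics/s4.png",cv2.resize(a,None,fx=5,fy=5,interpolation=2))
E
```

```text
[0.48786816 0.12865166 0.17721393] [ 0.40555855  0.31289132 -0.55504434]
```

View pics/s4.png

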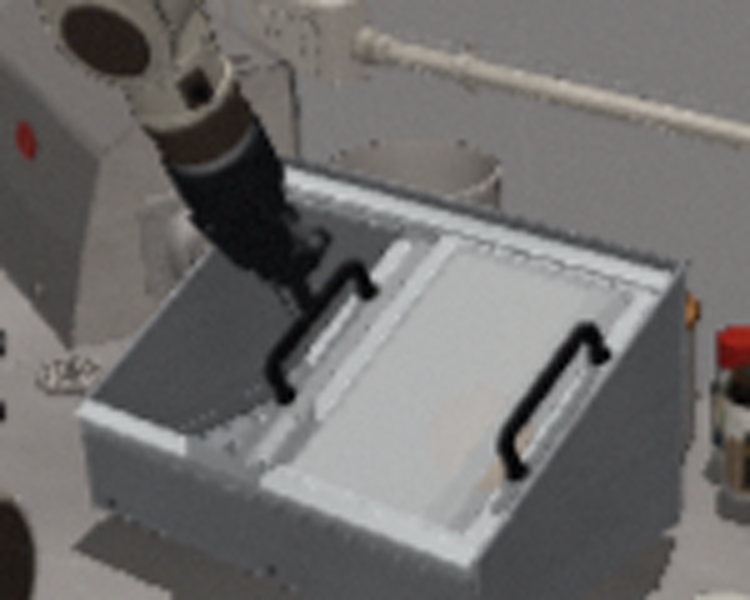

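Request:
send_rows(rows=[[[0, -6, 0, 0, 0, 0, 0], [0, -4, 0, 0, 0, 0, 0], [0, -3, 0, 0, 0, 0, 0], [0, -2, 0, 0, 0, 0, 0], [0, 0, 0, 0, 0, 0, 0]]])

```text
time_s: 7.65
ee_pos: [0.4887, 0.1147, 0.1778]
tool_rot: [[-0.894, -0.017, 0.448], [-0.015, 1.0, 0.009], [-0.448, 0.002, -0.894]]
ft_force: [-1.3, 0.2, -0.1]
width: -0.002
```

Request:
send_rows(rows=[[[0, -2, 0, 0, 0, 0, 0], [0, -2, 0, 0, 0, 0, 0], [0, 0, 0, 0, 0, 0, 0]]])

```text
time_s: 8.02
ee_pos: [0.4888, 0.1134, 0.178]
tool_rot: [[-0.894, -0.022, 0.447], [-0.016, 1.0, 0.016], [-0.448, 0.007, -0.894]]
ft_force: [-1.8, 8.0, -1.5]
width: -0.003
```

Request:
send_rows(rows=[[[0, -2, 0, 0, 0, 0, 0], [0, -1, 0, 0, 0, 0, 0], [0, 0, 0, 0, 0, 0, 0]]])

```text
time_s: 8.4
ee_pos: [0.4887, 0.1132, 0.1781]
tool_rot: [[-0.894, -0.026, 0.447], [-0.018, 1.0, 0.023], [-0.447, 0.013, -0.894]]
ft_force: [-1.0, 15.6, -3.2]
width: 0.001
```

Request:
send_rows(rows=[[[0, 10, 0, 0, 0, 0, 0], [0, 0, -40, 0, 0, 0, 0], [0, 0, -50, 0, 0, 0, 0], [0, 0, -50, 0, 0, 0, 0], [0, 0, 0, 0, 0, 0, 0]]])

```text
time_s: 9.02
ee_pos: [0.4276, 0.1169, 0.3084]
tool_rot: [[-0.89, -0.018, 0.456], [-0.014, 1.0, 0.012], [-0.457, 0.004, -0.89]]
ft_force: [0.1, 0.6, 0.1]
width: -0.003
```

```bash
python3 - <<'E'
from h import *
import cv2
s=bot.get_state();print(s["ee_pos"],s["ft_force"])
a=bot.camera("top");cv2.imwrite("pics/t5f.png",a);cv2.imwrite("pics/t5.png",cv2.resize(a[130:250,180:330],None,fx=5,fy=5,interpolation=2))
a=bot.camera("scene");cv2.imwrite("pics/s5f.png",a);cv2.imwrite("pics/s5.png",cv2.resize(a[100:220,220:370],None,fx=5,fy=5,interpolation=2))
E
```

```text
[0.42761474 0.11689205 0.3084486 ] [0.06972527 0.55819841 0.09807226]
```

View pics/s5.png

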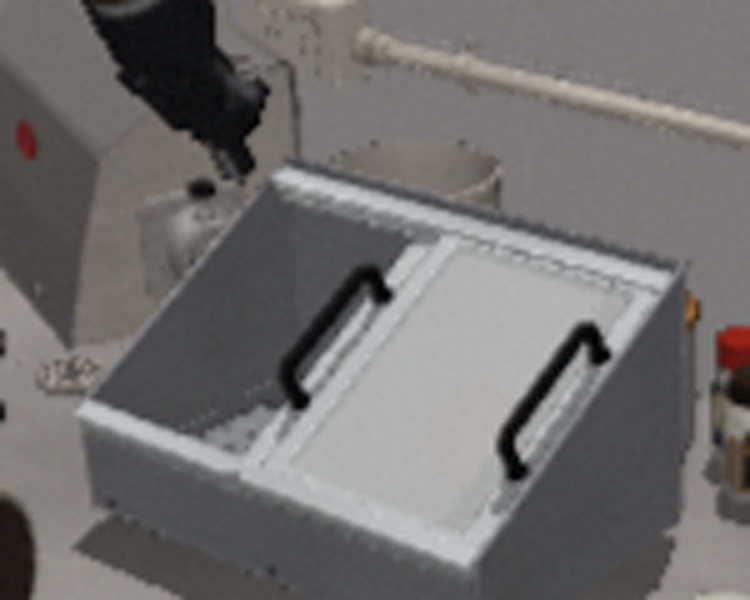

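View pics/t5.png

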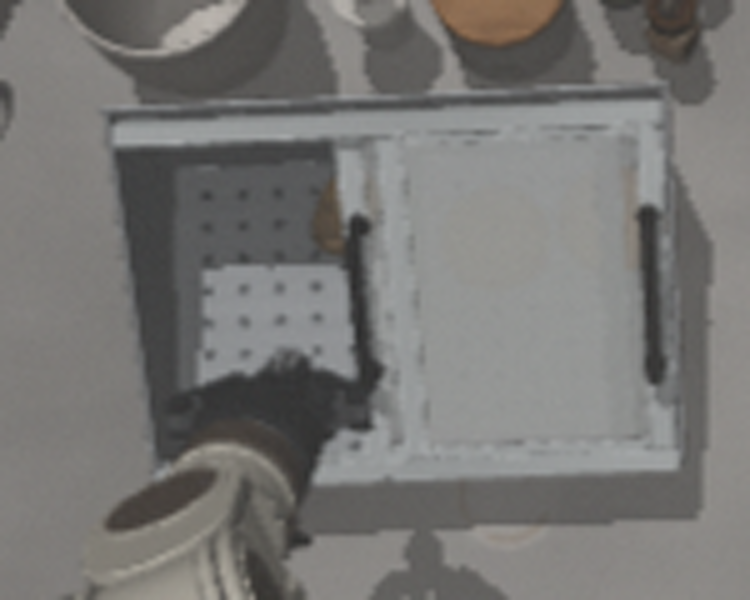

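```bash
python3 - <<'E'
from h import *
s=bot.get_state();print(np.round(s["joint_positions"],1))
a=np.radians(51);rot=frame([np.cos(a),np.sin(a),0],[0,0,-1])
plan(np.array([.4435,-.3515,.30]),rot);plan(np.array([.4435,-.3515,.12]),rot)
E
```

```text
[ 21.4 -14.1 -23.   55.8  -8.9  18.4]
t 9.125 pos [0.4263 0.1163 0.3037] F [ 0.2  0.2 -0.9] w -0.001103838837612616
turn [0.1648 0.4463 0.6846] rows>= 4.464369187367069 | shift after turn mm [-307.8 -352.7    3.7] | shift in cur axes [  -6.9 -468.1    6.4]
t 9.125 pos [0.4263 0.1163 0.3037] F [ 0.2  0.2 -0.9] w -0.001103838837612616
turn [0.1648 0.4463 0.6846] rows>= 4.464369187367069 | shift after turn mm [-307.8 -352.7  183.7] | shift in cur axes [  74.  -468.5  167.2]
```

Request:
send_rows(rows=[[[0, 0, 0, 0.033, 0.0893, 0.137, 85], [0, 0, 0, 0.033, 0.0893, 0.137, 85], [0, 0, 0, 0.033, 0.0893, 0.137, 85], [0, 0, 0, 0.033, 0.0893, 0.137, 85], [0, 0, 0, 0.033, 0.0893, 0.137, 85], [-31, -36, 0, 0, 0, 0, 85], [-31, -36, 0, 0, 0, 0, 85], [-31, -36, 0, 0, 0, 0, 85], [-31, -36, 0, 0, 0, 0, 85], [-31, -36, 0, 0, 0, 0, 85], [-31, -36, 0, 0, 0, 0, 85], [-31, -36, 0, 0, 0, 0, 85]]])

```text
time_s: 10.62
ee_pos: [0.4354, -0.2178, 0.3007]
tool_rot: [[-0.777, 0.63, -0.006], [0.63, 0.777, 0.001], [0.005, -0.003, -1.0]]
ft_force: [0.5, 0.7, -0.5]
width: 0.994
```

Request:
send_rows(rows=[[[-30, -34, 40, 0, 0, 0, 85], [-30, -34, 40, 0, 0, 0, 85], [-30, -33, 40, 0, 0, 0, 85], [0, 0, 40, 0, 0, 0, 85], [0, 0, 0, 0, 0, 0, 85], [0, 0, 0, 0, 0, 0, 85]]])

```text
time_s: 11.38
ee_pos: [0.4422, -0.3509, 0.1431]
tool_rot: [[-0.777, 0.629, -0.003], [0.629, 0.777, 0.0], [0.002, -0.002, -1.0]]
ft_force: [0.6, -0.8, 0.1]
width: 0.996
```

```bash
python3 - <<'E'
from h import *
import cv2
a=np.radians(51);rot=frame([np.cos(a),np.sin(a),0],[0,0,-1])
plan(np.array([.4435,-.3515,.025]),rot)
a=bot.camera("top");cv2.imwrite("pics/t6.png",cv2.resize(a[150:250,300:430],None,fx=6,fy=6,interpolation=2))
a=bot.camera("scene");cv2.imwrite("pics/s6.png",cv2.resize(a[170:290,310:460],None,fx=5,fy=5,interpolation=2))
E
```

```text
t 11.375 pos [ 0.4422 -0.3509  0.1431] F [ 0.6 -0.8  0.1] w 0.995980407029111
turn [-0.0015 -0.0023  0.0003] rows>= 0.015064379947630836 | shift after turn mm [ -1.3   0.3 118.1] | shift in cur axes [ -1.6   0.5 118.1]
```

View pics/s6.png

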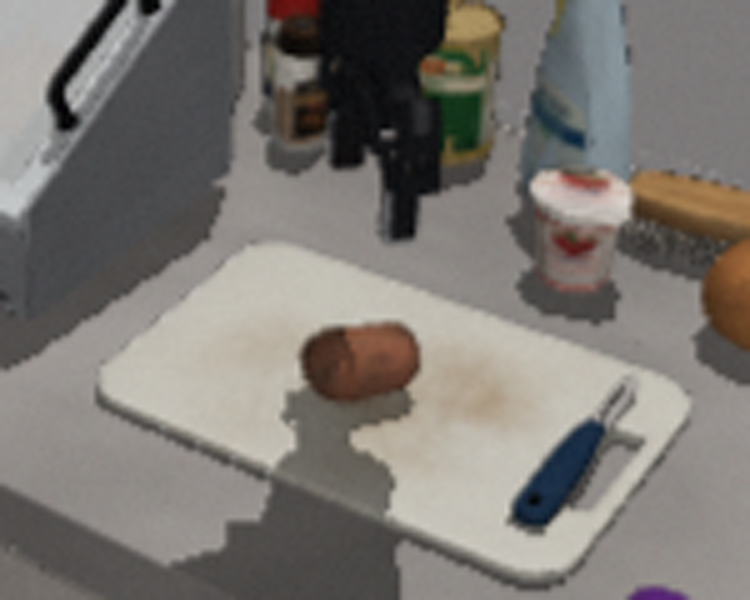

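View pics/t6.png

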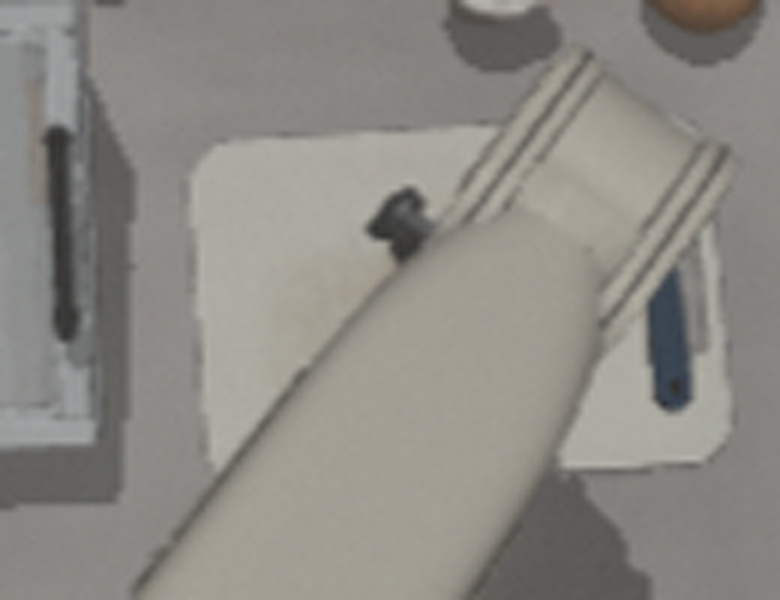

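Request:
send_rows(rows=[[[-1, 0, 30, 0, 0, 0, 85], [0, 0, 30, 0, 0, 0, 85], [0, 0, 30, 0, 0, 0, 85], [0, 0, 18, 0, 0, 0, 85], [0, 0, 9, 0, 0, 0, 85], [0, 0, 0, 0, 0, 0, 85], [0, 0, 0, 0, 0, 0, 85]]])

```text
time_s: 12.35
ee_pos: [0.4437, -0.3521, 0.0273]
tool_rot: [[-0.777, 0.629, -0.0], [0.629, 0.777, -0.001], [-0.001, -0.001, -1.0]]
ft_force: [0.9, -0.6, -0.7]
width: 0.989
```

Request:
send_rows(rows=[[[0, 0, 0, 0, 0, 0, 45], [0, 0, 0, 0, 0, 0, 40], [0, 0, 0, 0, 0, 0, 40], [0, 0, 0, 0, 0, 0, 40], [0, 0, 0, 0, 0, 0, 40], [0, 0, 0, 0, 0, 0, 40]]], force=35)

```text
time_s: 13.1
ee_pos: [0.4432, -0.3516, 0.0271]
tool_rot: [[-0.777, 0.629, -0.001], [0.629, 0.777, -0.0], [0.0, -0.001, -1.0]]
ft_force: [-0.3, 2.0, 6.7]
width: 0.61
```

Request:
send_rows(rows=[[[0, 0, 0, 0, 0, 0, 30], [0, 0, 0, 0, 0, 0, 30], [0, 0, -20, 0, 0, 0, 30], [0, 0, -40, 0, 0, 0, 30], [0, 0, -40, 0, 0, 0, 30], [0, 0, 0, 0, 0, 0, 30]]])

```text
time_s: 13.85
ee_pos: [0.445, -0.3533, 0.1297]
tool_rot: [[-0.777, 0.629, 0.004], [0.629, 0.777, -0.005], [-0.006, -0.001, -1.0]]
ft_force: [0.9, -0.5, -1.6]
width: 0.604
```

```bash
python3 - <<'E'
from h import *
import cv2
T=binT([.492,.063,.0175]);rot=T[:3,:3]@frame([1,0,0],[0,0,-1])
print(np.round(bot.get_state()["joint_positions"],1))
p=T[:3,:3]@[-.025,.116,0]+T[:3,3];print(p)
plan(np.array([p[0],p[1],.32]),rot);plan(np.array([p[0],p[1],.055]),rot)
a=bot.camera("scene");cv2.imwrite("pics/s7.png",cv2.resize(a[150:290,310:460],None,fx=4,fy=4,interpolation=2))
E
```

```text
[-38.4  24.7   0.3  65.3  -0.1   0.6]
[0.46497393 0.17854476 0.        ]
t 13.85 pos [ 0.445  -0.3533  0.1297] F [ 0.9 -0.5 -1.6] w 0.6038270331610686
turn [0.0015 0.0061 0.8727] rows>= 4.673036341251335 | shift after turn mm [ 531.4   29.3 -190.3] | shift in cur axes [ 318.   425.7 -192.7]
t 13.85 pos [ 0.445  -0.3533  0.1297] F [ 0.9 -0.5 -1.6] w 0.6038270331610686
turn [0.0015 0.0061 0.8727] rows>= 4.673036341251335 | shift after turn mm [531.4  29.3  74.7] | shift in cur axes [319.6 426.   72.3]
```

View pics/s7.png

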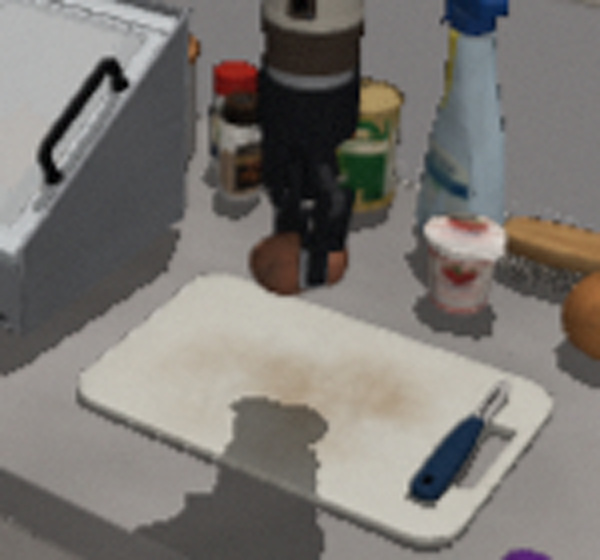

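Request:
send_rows(rows=[[[0, 0, -40, 0, 0.001, 0.1745, 30], [0, 0, -40, 0, 0.001, 0.1745, 30], [0, 0, -40, 0, 0.001, 0.1745, 30], [0, 0, -40, 0, 0.001, 0.1745, 30], [0, 0, -35, 0, 0.001, 0.1745, 30], [48, 2, 0, 0, 0, 0, 30], [48, 2, 0, 0, 0, 0, 30], [48, 3, 0, 0, 0, 0, 30], [48, 3, 0, 0, 0, 0, 30], [48, 3, 0, 0, 0, 0, 30], [48, 3, 0, 0, 0, 0, 30], [48, 3, 0, 0, 0, 0, 30]]])

```text
time_s: 15.4
ee_pos: [0.4557, -0.0141, 0.3205]
tool_rot: [[-0.018, 1.0, -0.008], [1.0, 0.018, 0.005], [0.005, -0.008, -1.0]]
ft_force: [1.0, -0.5, -0.7]
width: 0.61
```

Request:
send_rows(rows=[[[48, 3, 0, 0, 0, 0, 30], [48, 3, 0, 0, 0, 0, 30], [48, 3, 0, 0, 0, 0, 30], [45, 3, 0, 0, 0, 0, 30], [0, 0, 0, 0, 0, 0, 30], [0, 0, 0, 0, 0, 0, 30]]])

```text
time_s: 16.15
ee_pos: [0.4646, 0.1733, 0.3216]
tool_rot: [[-0.018, 1.0, -0.007], [1.0, 0.018, 0.003], [0.003, -0.007, -1.0]]
ft_force: [0.6, 0.1, -1.4]
width: 0.609
```

```bash
python3 - <<'E'
from h import *
import cv2
T=binT([.492,.063,.0175]);rot=T[:3,:3]@frame([1,0,0],[0,0,-1])
p=T[:3,:3]@[-.025,.113,0]+T[:3,3];print(p)
plan(np.array([p[0],p[1],.054]),rot)
a=bot.camera("scene");cv2.imwrite("pics/s8.png",cv2.resize(a[80:230,200:370],None,fx=4,fy=4,interpolation=2))
a=bot.camera("top");cv2.imwrite("pics/t8.png",cv2.resize(a[130:250,180:330],None,fx=5,fy=5,interpolation=2))
E
```

```text
[0.46502643 0.17554522 0.        ]
t 16.15 pos [0.4646 0.1733 0.3216] F [ 0.6  0.1 -1.4] w 0.6094279106899065
turn [-0.0073 -0.0031  0.0008] rows>= 0.04263035356142068 | shift after turn mm [  2.2   0.5 267.6] | shift in cur axes [  1.4   2.4 267.6]
```

View pics/s8.png

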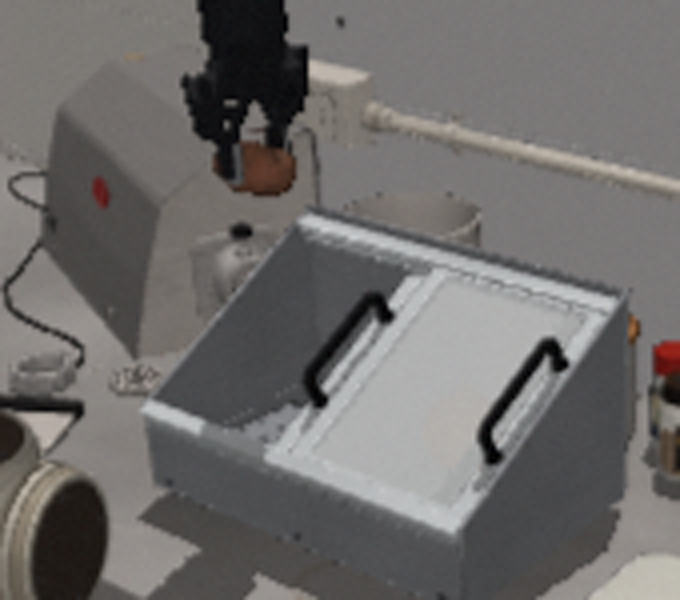

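View pics/t8.png

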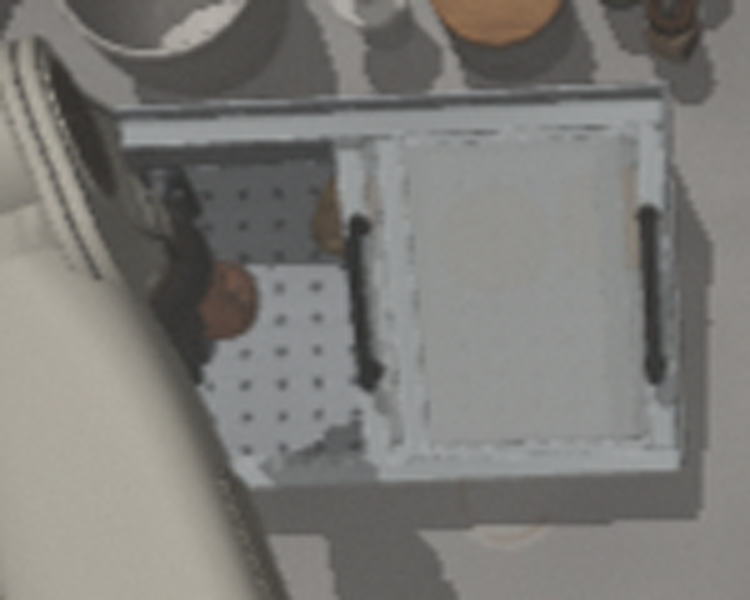

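```bash
python3 - <<'E'
from h import *
T=binT([.492,.063,.0175])
for z in(.32,.33,.345):
    print(((ray("top",(180+257/5,130+300/5),z)-T[:3,3])@T[:3,:3]).round(4))
s=bot.get_state();print(((np.array(s["ee_pos"])-T[:3,3])@T[:3,:3]).round(4))
E
```

```text
[-0.0231  0.0736  0.32  ]
[-0.0248  0.0715  0.33  ]
[-0.0272  0.0684  0.345 ]
[-0.0251  0.1101  0.3224]
```

Request:
send_rows(rows=[[[1, 1, 40, 0, 0, 0, 30], [1, 1, 40, 0, 0, 0, 30], [0, 0, 40, 0, 0, 0, 30], [0, 0, 30, 0, 0, 0, 30], [0, 0, 0, 0, 0, 0, 30]]])

```text
time_s: 16.88
ee_pos: [0.4646, 0.1744, 0.1709]
tool_rot: [[-0.016, 1.0, -0.01], [1.0, 0.016, 0.002], [0.003, -0.01, -1.0]]
ft_force: [-0.4, 0.1, -0.4]
width: 0.606
```

```bash
python3 - <<'E'
from h import *
import cv2
T=binT([.492,.063,.0175]);rot=T[:3,:3]@frame([1,0,0],[0,0,-1])
p=T[:3,:3]@[-.025,.113,0]+T[:3,3]
plan(np.array([p[0],p[1],.054]),rot)
a=bot.camera("scene");cv2.imwrite("pics/s9.png",cv2.resize(a[80:230,200:370],None,fx=4,fy=4,interpolation=2))
a=bot.camera("top");cv2.imwrite("pics/t9.png",cv2.resize(a[130:250,180:330],None,fx=5,fy=5,interpolation=2))
E
```

```text
t 16.875 pos [0.4646 0.1744 0.1709] F [-0.4  0.1 -0.4] w 0.6056054585293229
turn [-0.01   -0.0025 -0.0019] rows>= 0.05608483440297589 | shift after turn mm [  1.2   0.5 116.9] | shift in cur axes [  0.9   1.6 116.9]
```

View pics/s9.png

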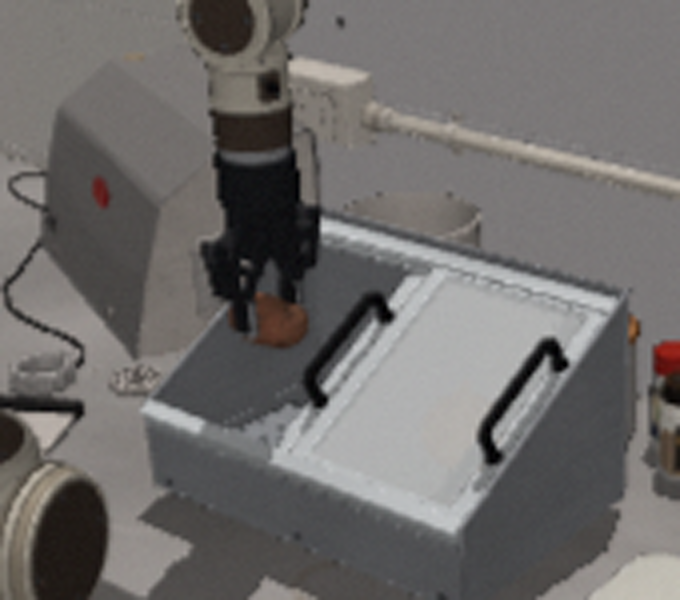

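View pics/t9.png

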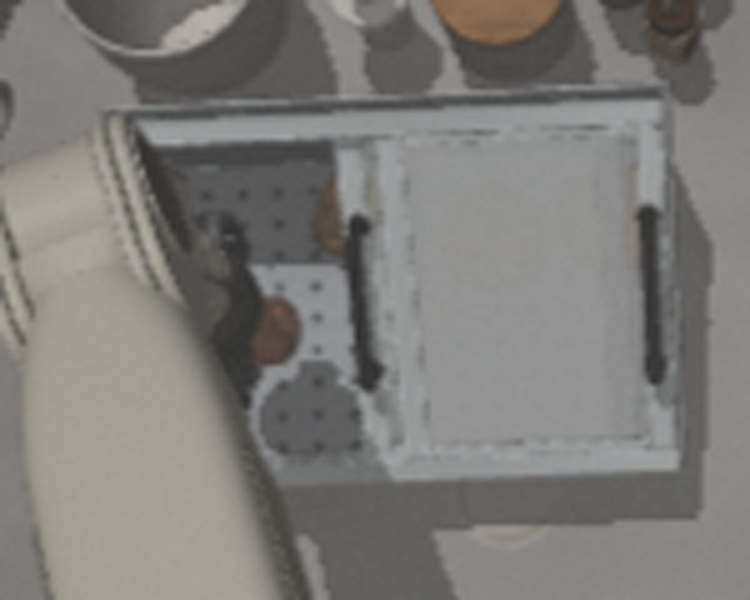

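Request:
send_rows(rows=[[[1, 1, 25, 0, 0, 0, 30], [0, 0, 25, 0, 0, 0, 30], [0, 0, 25, 0, 0, 0, 30], [0, 0, 15, 0, 0, 0, 30], [0, 0, 10, 0, 0, 0, 30], [0, 0, 5, 0, 0, 0, 30], [0, 0, 3, 0, 0, 0, 30], [0, 0, 0, 0, 0, 0, 30], [0, 0, 0, 0, 0, 0, 30]]])

```text
time_s: 18.1
ee_pos: [0.4674, 0.178, 0.0656]
tool_rot: [[-0.018, 1.0, -0.004], [1.0, 0.018, 0.005], [0.005, -0.003, -1.0]]
ft_force: [0.9, 1.0, -1.9]
width: 0.604
```

Request:
send_rows(rows=[[[0, 0, 2, 0, 0, 0, 30], [0, 0, 2, 0, 0, 0, 30], [0, 0, 1, 0, 0, 0, 30], [0, 0, 0, 0, 0, 0, 30]]])

```text
time_s: 18.6
ee_pos: [0.4669, 0.1778, 0.06]
tool_rot: [[-0.018, 1.0, -0.005], [1.0, 0.018, 0.004], [0.005, -0.005, -1.0]]
ft_force: [0.9, -0.5, -0.3]
width: 0.606
```

Request:
send_rows(rows=[[[0, 0, 1.5, 0, 0, 0, 30], [0, 0, 1.5, 0, 0, 0, 30], [0, 0, 0, 0, 0, 0, 30]]])

```text
time_s: 18.98
ee_pos: [0.4669, 0.1778, 0.057]
tool_rot: [[-0.018, 1.0, -0.005], [1.0, 0.018, 0.004], [0.005, -0.005, -1.0]]
ft_force: [-0.3, 0.4, -2.3]
width: 0.604
```

Request:
send_rows(rows=[[[0, 0, 1, 0, 0, 0, 30], [0, 0, 1, 0, 0, 0, 30], [0, 0, 0, 0, 0, 0, 30]]])

```text
time_s: 19.35
ee_pos: [0.4671, 0.178, 0.0561]
tool_rot: [[-0.018, 1.0, -0.004], [1.0, 0.018, 0.005], [0.005, -0.004, -1.0]]
ft_force: [-1.3, -1.0, 5.4]
width: 0.609
```

Request:
send_rows(rows=[[[0, 0, 0, 0, 0, 0, 58], [0, 0, 0, 0, 0, 0, 64], [0, 0, 0, 0, 0, 0, 74], [0, 0, 0, 0, 0, 0, 78], [0, 0, 0, 0, 0, 0, 78], [0, 0, -10, 0, 0, 0, 78], [0, 0, -25, 0, 0, 0, 78], [0, 0, -40, 0, 0, 0, 78], [0, 0, -50, 0, 0, 0, 78], [0, 0, -50, 0, 0, 0, 78], [0, 0, -50, 0, 0, 0, 78], [0, 0, -40, 0, 0, 0, 78]]])

```text
time_s: 20.85
ee_pos: [0.4683, 0.1767, 0.3234]
tool_rot: [[-0.018, 1.0, -0.001], [1.0, 0.018, 0.006], [0.006, -0.001, -1.0]]
ft_force: [1.4, -0.4, -0.1]
width: 0.912
```

Request:
send_rows(rows=[[[50, -20, 0, 0, 0, 0, 78], [50, -20, 0, 0, 0, 0, 78], [50, -20, 0, 0, 0, 0, 78], [50, -20, 0, 0, 0, 0, 78], [0, 0, 0, 0, 0, 0, 78]]])

```text
time_s: 21.48
ee_pos: [0.3827, 0.3781, 0.3216]
tool_rot: [[-0.024, 1.0, -0.005], [1.0, 0.024, 0.005], [0.005, -0.004, -1.0]]
ft_force: [0.3, -0.0, 0.2]
width: 0.912
```

```bash
python3 - <<'E'
from h import *
import cv2
s=bot.get_state();print(s["time_s"],s["ee_pos"],s["ft_force"],s["width"])
a=bot.camera("scene");cv2.imwrite("pics/s10.png",a)
a=bot.camera("top");cv2.imwrite("pics/t10.png",cv2.resize(a[130:250,180:330],None,fx=5,fy=5,interpolation=2))
E
```

```text
21.475 [0.38274592 0.3780929  0.32156598] [ 0.3218196  -0.04365742  0.23411683] 0.9120186296020004
```

View pics/s10.png

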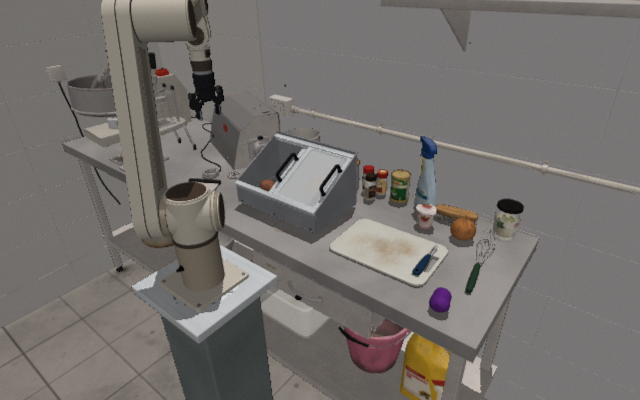

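View pics/t10.png

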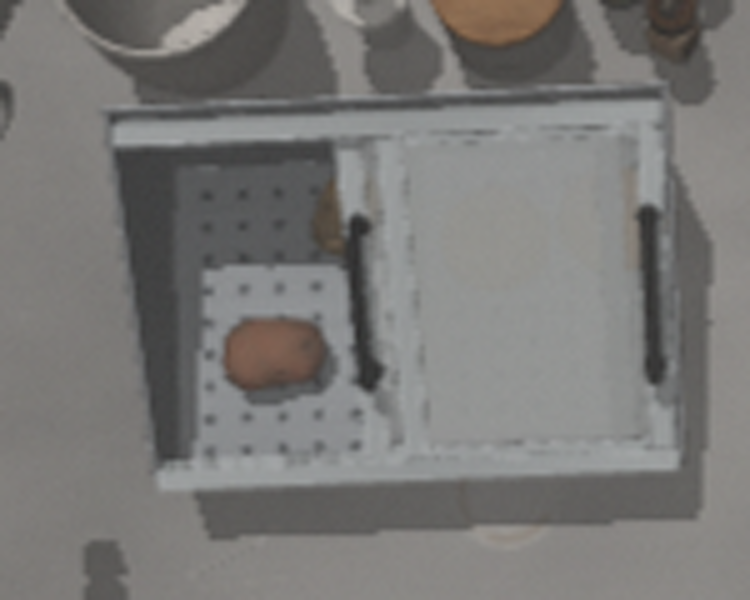

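```bash
python3 - <<'E'
from h import *
T=binT([.492,.063,.0175]);b=lambda u,z:((ray("top",u,z)-T[:3,3])@T[:3,:3]).round(3)
print("potato",b((180+274/5,130+352/5),.064),"bar",b((180+366/5,130+300/5),.17),"Rbar",b((180+651/5,130+300/5),.18))
bot.close_job()
E
```

```text
potato [-0.022  0.115  0.064] bar [-0.002  0.027  0.17 ] Rbar [-0.014 -0.175  0.18 ]
the job is handed in; nothing more can be done
```

I slid the left-hand door to its end stop behind the right-hand door. I then gripped the potato across its width, lowered it onto the floor of the left bay, released it and handed the job in at about 21.6 s of the 61 s.

**Last checks, from the final pictures:**
- **Left-hand door:** its bar is at bin y = 27 mm, against about 26 mm expected at the end stop. The push had ended against a firm stop at about 16 N.
- **Right-hand door:** it is shut, with its bar at bin y = −175 mm.
- **Potato:** its centre is at bin x = −22 mm, y = 115 mm, assuming it sits on the floor. I felt the floor at about 5 N while still holding it.
- **Robot and peeler:** the arm is clear of everything, and the peeler looks to be where it was.

**What did not go as planned:**
- When I felt for the door's bar with shut fingers, contact came about 13 mm earlier than the camera measurement predicted. The cause is probably that shut fingers reach past the TCP.
- That touch reached about 90 N on the fingertips, under the 120 N wrist limit. It also nudged the slightly ajar door shut before I opened it.
- The two lower-front corners of the bin did not fit the given dimensions in the pictures (up to 5 pixels off), so I left them out of the final position fit.

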